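# Tip the drained tube rack down onto its base

### The job

Two empty blue tube racks stand on end on the black drain mat. Push the larger rack over, high on its face with the holes, so that it drops onto its solid base and lies wholly on the mat with its holes facing up, ready to be filled. Do not pick it up, and leave the smaller rack standing where it is.

Things in the scene. Friction and masses are not known exactly. Their poses are not given: they have to be found in the camera images.
- rack: Larger blue plastic tube rack, 0.25 kg, hollow, standing on end: 60 thick (x) x 105 wide (y) x 200 mm tall (z up). Origin at its middle, 100 mm above the mat's top. x points out of the flat face with 3 columns of 6 holes of 20 mm (plain 20 mm band above them); the -x face is the solid base. Pushed high towards -x it tips, not slides; past about 17 degrees (top moved 60 mm) it falls by itself.
- small_rack: Smaller tube rack of the same blue plastic, also standing on end on the mat: 50 thick (x) x 75 wide (y) x 140 mm tall (z up), with 4 columns of 6 holes of 12 mm. Origin at its middle, 70 mm above the mat's top; x points out of its holed face. It stands beside the larger rack, on either hand, about 45 mm clear of it. To be left standing.
- mat: Fixed black rubber drain mat under both racks, 340 (x) x 300 (y) x 4 mm. Origin at the centre of its underside, z up. The racks stand side by side near its +x end, about 105 mm from the centre, their holed faces turned to that end within about 7 degrees; the rest of the mat, towards -x, is free for the rack to fall on.
Not all that is in view belongs to the job. What is shaped like the rack but turquoise or yellow is not meant.

How it is judged:
At the end, for the whole second after the job is handed in: The larger rack lies at rest, holes up (x axis within 10 degrees of vertical, middle under 45 mm high), its middle within 75 mm of the mat's centre along the mat and 110 mm across; the smaller rack stands within 10 degrees of upright and 20 mm of its start (angle between rack's own x axis and vertical below 0.175 rad and height (world z) of rack below 0.045 m and x of rack in the frame of mat between -0.075 and 0.075 m and y of rack in the frame of mat between -0.11 and 0.11 m and linear speed of rack below 0.02 m/s and angle between small_rack's own z axis and vertical below 0.175 rad and distance of small_rack from where it was at the start of the episode below 0.02 m); the robot touches nothing.
It fails at once if the larger rack is picked up off the mat (its middle rises above 130 mm) (height (world z) of rack above 0.13 m).
It fails at once if the smaller rack is tipped by more than 20 degrees or shifted by more than 20 mm (angle between small_rack's own z axis and vertical above 0.35 rad or distance of small_rack from where it was at the start of the episode above 0.02 m).
It also fails if it takes over 24 s, if anything falls off the work surface, if the arm or the gripper's body presses on something with over 40 N, if the wrist force passes 120 N, or if a joint passes its speed limit or range.

### The arm

A 6-joint arm with a two-finger parallel gripper is mounted at the origin on the work surface. World frame = base frame: x ahead of the robot, y to its left, z up, the work surface at z = 0. Lengths are in m, angles in rad, forces in N, time in s.
With the tool pointing down it reaches from about 0.225 to 0.875 m from the base axis. Payload 3.4 kg.
Tool frame: the origin (TCP) lies at the very end of the fingers, on their centre line; the grasp point (between the pads) lies 19 mm behind it; z points along the fingers, y is the direction in which the jaws open and shut (so a half turn about z gives the same grasp; the last joint's range is limited). The gripper opens to 85 mm and grips with 20 to 120 N. Pads are 22 mm wide; open, the fingers measure 114 mm over their backs; the gripper's body (76 mm by 85 mm) begins 54 mm behind the grasp point. The pads swing forward as they close: fully open they stand 13 mm farther back than shut.
Start: joints at [1.162, 0.276, 1.505, -0, 1.361, -0.121], TCP at [0.163, 0.551, 0.207] pointing down, gripper open.
Joint ranges: [-2.89, 2.89], [-0.75, 2.08], [0.22, 2.7], [-1.18, 4.32], [0.11, 2.71], [-2.7, 2.7]. Speed limits (rad/s): [2.57, 2.57, 3.14, 3.14, 3.14, 3.14].

### API

Orientations are given as a unit quaternion [w, x, y, z].
In Python, from rig import get_state, get_image, camera_model, sign_off gives the robot as it stands. The module is installed in compiled form; this text tells all that it offers.
- The arm moves only by the tool drive_tool, never from a script. Its argument "motion" is text: rows parted by semicolons, each of 7 numbers parted by spaces: the turn, a rotation vector about the tool's x, y, z in degrees, then the shift along the tool's x, y, z in m, then the opening in per cent of the stroke, from 0 (shut) to 100 (fully open). In form: wx wy wz tx ty tz hand; .... A call has 1 to 12 rows; each row shifts and turns the pose as measured when the row begins, along the tool's axes as they then stand; what a row does not reach is not made up. A row lasts 1/8 s, in which the tool goes at most 62.5 mm and 10.7 degrees, less where a joint would pass 70% of its speed; a pose out of reach is approached as far as the arm can. A call is refused whole if a number of a shift passes 0.0625 or a number of a turn 10.7, either way. A call with a gripper value outside its range is refused whole. The fingers move at their own pace and stop on an object; "newtons" is the grip in N (left out, the last holds). Time passes only in rows, so rows that do not move let the fingers close. It gives the time, the measured TCP pose, the force and the opening at its end, in the units of the state.
- get_state(): the state, without advancing time (a new reading comes with each control period).
- get_image(name): name is "scene" or "side" or "wrist"; returns (picture, depth): 400x640x3 uint8, red, green, blue; 400x640 float32, m along the optical axis (not along the pixel's ray), 0 where there is no reading.
- camera_model(name): a dict with "camera_matrix" (3x3 intrinsics, pixels), "cam_to_world" (4x4, takes a point from camera to world coordinates); the wrist camera has in their place "T_tool_cam" (4x4, takes a point from camera to tool coordinates, whose origin is the TCP and whose axes are the flange's). Camera axes: x right, y up, looking along -z (the intrinsics and any distortion apply to the point x, -y, -z); pixel columns grow to the right and rows downward; lengths in m; the calibration is good to about 2 mm. The wrist camera is an equidistant fisheye: a pixel r from the principal point sees the ray r / f radians off the axis. A picture is of the moment at which its call begins: read the wrist's pose just before it. camera_model takes no time and is no camera call.
- sign_off(): hands the job in, once; it reports no verdict.
The state is a dict: "clock": time; "qpos": joint angles; "qd": joint speeds; "effort": joint torques, N m; "position": TCP position; "ee_rot": TCP orientation; "contact_force": force on the tool from outside, world axes, zero at the start; "moment": the same for the moment, N m; "width": finger opening in m.
Only numpy, scipy, OpenCV 4.12 (cv2) and the standard library are available. Lean on these libraries where they do the work, as an engineer would, in place of code of your own. Each camera call takes 0.05 s, during which the arm holds its last target.

## Working session

There is one attempt and no reset: what is moved stays moved. The work goes in short steps, Python scripts to look and compute and a tool call to move; the robot and the scene stay as the last step left them, time stands still between calls to the robot, and variables do not carry over. Pictures are saved under pics/ and viewed, and the job is handed in when it is done.

Besides the shell and the picture viewer there is one more tool, called in YAML: its name, and indented under it one key for each argument. drive_tool: Moves the arm, as the interface text tells. Its arguments: {"type":"object","properties":{"motion":{"type":"string"},"newtons":{"type":"number"}},"required":["motion"]}

```bash
mkdir -p pics && python3 - <<'E'
from rig import *
import cv2,numpy as np
for n in("scene","side"):
    im,d=get_image(n); cv2.imwrite(f"pics/{n}0.png",im[:,:,::-1]); np.savez(f"pics/{n}0.npz",im=im,d=d)
    m=camera_model(n); print(n,np.round(m["camera_matrix"],1).tolist(),np.round(m["cam_to_world"],3).tolist(),[k for k in m],(d>0).mean())
s=get_state();print(s["position"],s["ee_rot"],s["clock"],s["width"])
E
```

```text
scene [[518.8, 0.0, 313.8], [0.0, 518.8, 198.3], [0.0, 0.0, 1.0]] [[0.37, -0.68, 0.632, 1.133], [0.929, 0.273, -0.25, -0.353], [-0.003, 0.68, 0.733, 0.849], [0.0, 0.0, 0.0, 1.0]] ['camera_matrix', 'cam_to_world'] 0.99598046875
side [[396.7, 0.0, 320.7], [0.0, 396.7, 203.1], [0.0, 0.0, 1.0]] [[0.988, 0.104, -0.117, 0.373], [-0.156, 0.702, -0.695, -0.696], [0.01, 0.705, 0.709, 0.652], [0.0, 0.0, 0.0, 1.0]] ['camera_matrix', 'cam_to_world'] 0.99598046875
[0.1629941  0.55090602 0.20653916] [-2.26964710e-04  1.43399788e-01  9.89664514e-01 -7.74347472e-04] 0.1 0.0854034311394191
```

View pics/scene0.png

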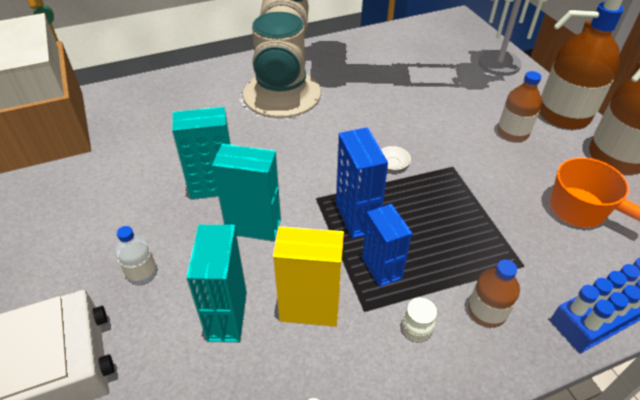

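View pics/side0.png

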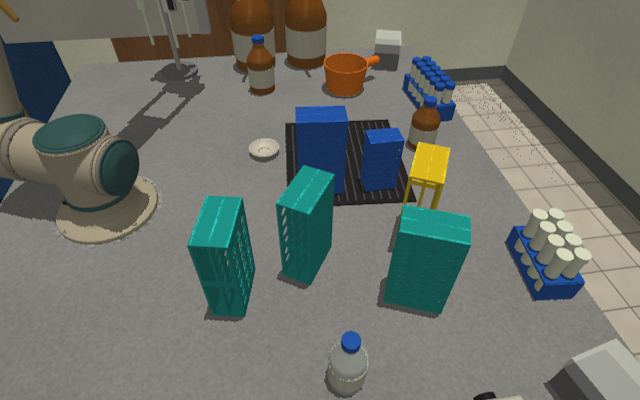

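```bash
cat > h.py <<'E'
import numpy as np,cv2
from rig import camera_model
def cloud(n,d):
    m=camera_model(n);K=m["camera_matrix"];T=m["cam_to_world"]
    v,u=np.mgrid[:400,:640]; x=(u-K[0,2])/K[0,0]*d; y=-(v-K[1,2])/K[1,1]*d
    P=np.stack([x,y,-d],-1)@T[:3,:3].T+T[:3,3]; P[d<=0]=np.nan; return P
E
python3 - <<'E'
from h import *
for n,boxes in(("scene",dict(big=(325,120,395,240),small=(358,200,415,290),t1=(165,100,232,200),t2=(212,140,285,240),t3=(185,220,250,345),y=(270,222,348,330),mat=(310,160,525,310),jar=(400,295,440,342),bottle=(468,258,522,328))),("side",dict(big=(290,100,352,196),small=(358,124,406,196),t1=(185,190,260,320),t2=(274,162,338,288),t3=(380,200,475,315),y=(400,140,455,215),mat=(280,115,420,208),bowl=(245,135,282,163)))):
    z=np.load(f"pics/{n}0.npz");im=z["im"];P=cloud(n,z["d"])
    hsv=cv2.cvtColor(im,cv2.COLOR_RGB2HSV);H,S,V=hsv[...,0].astype(int),hsv[...,1],hsv[...,2]
    for k,(a,b,c,e) in boxes.items():
        box=np.zeros(H.shape,bool);box[b:e,a:c]=1
        m={'b':(H>108)&(H<130)&(S>150),'s':(H>108)&(H<130)&(S>150),'t':(H>80)&(H<98)&(S>150),'y':(H>18)&(H<35)&(S>150),'m':(V<60),'j':P[...,2]>.01}[k[0]] if k not in('bottle','bowl') else P[...,2]>.01
        m=m&box
        if k=='mat': m&=np.abs(P[...,2])<.015
        elif k!='bowl': m&=P[...,2]>.015
        if k=='mat':
            m=cv2.morphologyEx(m.astype(np.uint8),cv2.MORPH_OPEN,np.ones((2,2)))>0
        Q=P[m];Q=Q[~np.isnan(Q[:,0])]
        if len(Q)<10: print(n,k,len(Q));continue
        zt=np.percentile(Q[:,2],99)
        top=Q if k=='mat' else Q[Q[:,2]>zt-.008]
        c,s,an=cv2.minAreaRect(top[:,:2].astype(np.float32))
        print(n,k,len(Q),"ztop %.3f"%zt,"rect c",np.round(c,3),"size",np.round(s,3),"ang",round(an,1),"bbox",np.round(np.percentile(Q,[1,99],axis=0)[:,:2],3).tolist())
E
```

```text
scene big 4213 ztop 0.205 rect c [ 0.489 -0.001] size [0.062 0.107] ang 84.4 bbox [[0.439, -0.036], [0.654, 0.026]]
scene small 2855 ztop 0.145 rect c [ 0.628 -0.011] size [0.078 0.052] ang 0.9 bbox [[0.504, -0.037], [0.666, 0.023]]
scene t1 4213 ztop 0.201 rect c [ 0.343 -0.272] size [0.105 0.196] ang 81.4 bbox [[0.248, -0.318], [0.442, -0.215]]
scene t2 5542 ztop 0.201 rect c [ 0.496 -0.257] size [0.106 0.225] ang 57.0 bbox [[0.312, -0.306], [0.596, -0.157]]
scene t3 4964 ztop 0.202 rect c [ 0.616 -0.322] size [0.06  0.107] ang 67.0 bbox [[0.439, -0.367], [0.674, -0.233]]
scene y 5781 ztop 0.202 rect c [ 0.66  -0.176] size [0.105 0.064] ang 62.4 bbox [[0.621, -0.234], [0.71, -0.127]]
scene mat 8820 ztop 0.007 rect c [0.588 0.095] size [0.337 0.338] ang 85.4 bbox [[0.424, -0.075], [0.715, 0.26]]
scene jar 1091 ztop 0.068 rect c [ 0.768 -0.011] size [0.048 0.05 ] ang 29.4 bbox [[0.746, -0.039], [0.795, 0.011]]
scene bottle 2327 ztop 0.141 rect c [0.785 0.128] size [0.032 0.034] ang 32.9 bbox [[0.758, 0.092], [0.821, 0.15]]
side big 2523 ztop 0.204 rect c [ 0.487 -0.001] size [0.065 0
[... 151 characters left out ...]
], [0.663, 0.012]]
side t1 5296 ztop 0.201 rect c [ 0.282 -0.266] size [0.107 0.06 ] ang 77.4 bbox [[0.244, -0.323], [0.321, -0.216]]
side t2 4586 ztop 0.201 rect c [ 0.428 -0.215] size [0.108 0.061] ang 57.6 bbox [[0.378, -0.274], [0.479, -0.159]]
side t3 6366 ztop 0.200 rect c [ 0.614 -0.323] size [0.063 0.105] ang 67.5 bbox [[0.555, -0.37], [0.664, -0.286]]
side y 1665 ztop 0.201 rect c [ 0.658 -0.177] size [0.108 0.06 ] ang 62.5 bbox [[0.609, -0.236], [0.704, -0.121]]
side mat 2683 ztop 0.176 rect c [0.562 0.025] size [0.472 0.299] ang 85.8 bbox [[0.417, -0.176], [0.715, 0.255]]
side bowl 205 ztop 0.019 rect c [0.362 0.152] size [0.081 0.076] ang 88.9 bbox [[0.324, 0.113], [0.399, 0.19]]
```

```bash
python3 - <<'E'
import cv2,numpy as np
a=cv2.imread("pics/scene0.png")[115:310,310:530];b=cv2.imread("pics/side0.png")[90:215,240:440]
a=cv2.resize(a,None,fx=2.5,fy=2.5);a=cv2.resize(a,(400,354));b=cv2.resize(b,(400,250))
cv2.imwrite("pics/crop1.png",np.vstack([np.clip(a*1.5,0,255).astype(np.uint8),np.clip(b*1.8,0,255).astype(np.uint8)])[:600])
from h import *
# mat via image contour -> rays on z=0.004
for n in("scene","side"):
    z=np.load(f"pics/{n}0.npz");P=cloud(n,z["d"]);V=z["im"].max(-1)
    m=(V<50)&(np.abs(P[...,2])<.02)&(P[...,0]>.38)&(P[...,0]<.76)&(P[...,1]>-.11)&(P[...,1]<.31)
    m=cv2.morphologyEx(m.astype(np.uint8),cv2.MORPH_CLOSE,np.ones((5,5)))
    k,l,st,_=cv2.connectedComponentsWithStats(m);i=1+st[1:,4].argmax();Q=P[(l==i)&(np.abs(P[...,2])<.02)]
    print(n,cv2.minAreaRect(Q[:,:2].astype(np.float32)),np.percentile(Q,[.3,99.7],axis=0))
E
```

```text
scene ((0.5660451054573059, 0.09060083329677582), (0.3252791464328766, 0.29959917068481445), 85.43209838867188) [[ 0.41218367 -0.07841896 -0.00082412]
 [ 0.71141958  0.2494577   0.00772582]]
side ((0.6178354620933533, 0.09141485393047333), (0.343237966299057, 0.19169367849826813), 85.58362579345703) [[ 5.12646752e-01 -8.27843438e-02 -3.19758059e-04]
 [ 7.20964734e-01  2.56544219e-01  6.14651711e-03]]
```

View pics/crop1.png

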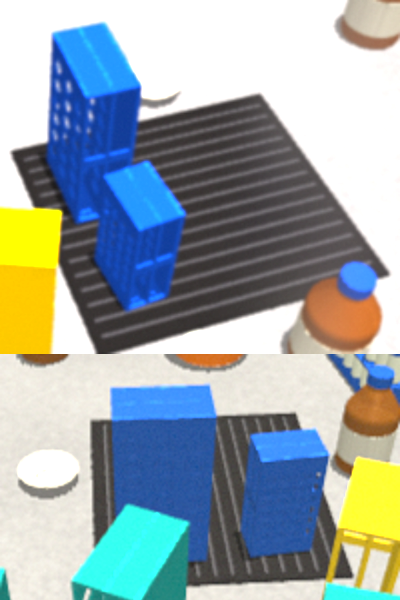

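```bash
python3 - <<'E'
from h import *
for n,box in(("scene",(470,0,525,75)),("side",(130,0,220,85))):
    z=np.load(f"pics/{n}0.npz");P=cloud(n,z["d"]);a,b,c,e=box;Q=P[b:e,a:c].reshape(-1,3);Q=Q[(Q[:,2]>.02)&(Q[:,0]>-.3)&(Q[:,1]<1.5)]
    for h in np.arange(0,.8,.1):
        q=Q[(Q[:,2]>h)&(Q[:,2]<h+.1)]
        if len(q):print(n,round(h,1),len(q),np.round(np.percentile(q,[2,50,98],axis=0),2).tolist())
    m=camera_model(n);p=np.linalg.inv(m["cam_to_world"])@[.163,.551,.207,1];K=m["camera_matrix"];print(K[0,2]+K[0,0]*p[0]/-p[2],K[1,2]-K[1,1]*p[1]/-p[2])
E
```

```text
scene 0.0 154 [[0.1, 0.63, 0.02], [0.11, 0.63, 0.06], [0.11, 0.64, 0.1]]
scene 0.1 491 [[0.05, 0.58, 0.1], [0.11, 0.63, 0.15], [0.13, 0.69, 0.2]]
scene 0.2 44 [[0.12, 0.5, 0.2], [0.13, 0.58, 0.22], [0.16, 0.59, 0.25]]
504.8752708734894 12.215635756389077
side 0.0 1562 [[-0.1, 0.63, 0.02], [0.09, 0.96, 0.06], [0.22, 1.13, 0.1]]
side 0.1 898 [[-0.08, 0.58, 0.1], [0.1, 0.66, 0.13], [0.19, 0.97, 0.2]]
side 0.2 392 [[0.04, 0.49, 0.2], [0.12, 0.6, 0.23], [0.16, 0.69, 0.27]]
181.59287456766546 18.22493686456866
```

```bash
python3 - <<'E'
import cv2,numpy as np
from rig import *
im,d=get_image("wrist");cv2.imwrite("pics/w0.png",im[:,:,::-1])
b=cv2.resize(cv2.imread("pics/side0.png")[0:110,90:310],None,fx=3.4,fy=3.4);cv2.imwrite("pics/crop2.png",b)
b=cv2.resize(cv2.imread("pics/scene0.png")[0:90,380:560],None,fx=4,fy=4);cv2.imwrite("pics/crop3.png",b)
E
```

```text
(no output)
```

View pics/crop2.png

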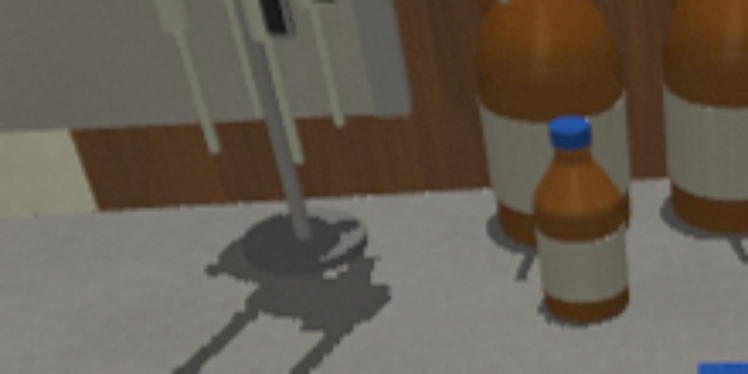

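View pics/crop3.png

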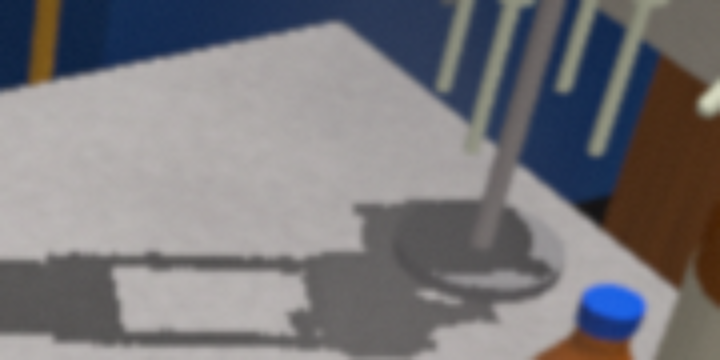

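View pics/w0.png

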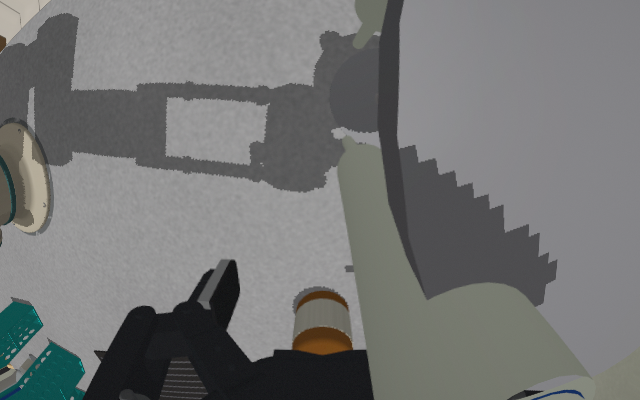

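drive_tool:
  motion: "0 0 0 -0.015 -0.022 0 100; 0 0 0 -0.033 -0.048 0 100; 0 0 0 -0.033 -0.048 0 100; 0 0 0 -0.033 -0.048 -0.01 50; 0 0 0 -0.033 -0.048 -0.03 0"
  newtons: 40

```text
clock: 0.78
position: [0.2425, 0.3033, 0.2415]
ee_rot: [-0.002, 0.14, 0.99, -0.004]
contact_force: [1.5, 0.0, -0.2]
width: 0.0515
```

drive_tool:
  motion: "0 0 -5.5 0 0 -0.03 0; 0 0 -5.5 0 0 -0.03 0; 0 0 0 -0.03 -0.041 0 0; 0 0 0 -0.03 -0.041 0 0; 0 0 0 -0.03 -0.041 0 0; 0 0 0 -0.03 -0.041 0 0; 0 0 0 -0.03 -0.041 0 0; 0 0 0 -0.03 -0.041 0 0; 0 0 0 -0.03 -0.041 0 0; 0 0 0 -0.03 -0.041 0 0; 0 0 0 -0.03 -0.041 0 0"

```text
clock: 2.15
position: [0.486, -0.1001, 0.3066]
ee_rot: [0.001, 0.041, 0.999, -0.001]
contact_force: [0.8, -0.8, 0.3]
width: -0.0
```

```bash
python3 - <<'E'
from rig import *
from scipy.spatial.transform import Rotation as R
import cv2,numpy as np
s=get_state();q=s["ee_rot"];M=R.from_quat([q[1],q[2],q[3],q[0]]).as_matrix()
print(s["position"],np.round(M,3).tolist(),s["width"],s["clock"])
im,d=get_image("side");cv2.imwrite("pics/side1.png",im[:,:,::-1])
p=s["position"]
for t in [(.481,-.098,.193),(.481,-.098,.28)]: print(M.T@(np.array(t)-p))
E
```

```text
[ 0.48601371 -0.10013122  0.30661974] [[-0.997, 0.082, 0.003], [0.082, 0.997, -0.001], [-0.003, -0.001, -1.0]] -6.815025373144461e-06 2.15
[0.0054976  0.00184768 0.11360232]
[0.00524774 0.00174512 0.02660274]
```

View pics/side1.png

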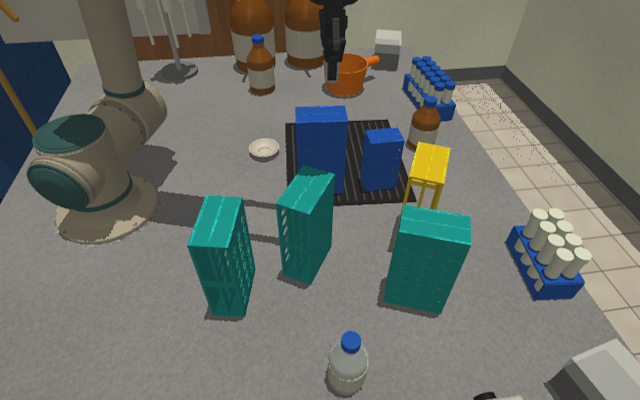

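drive_tool:
  motion: "0 0 0 0.002 0 0.04 0; 0 0 0 0 0 0.04 0; 0 0 0 0 0 0.033 0; 0 0 0 0 0 0 0"

```text
clock: 2.7
position: [0.489, -0.1095, 0.1886]
ee_rot: [0.002, 0.045, 0.999, -0.004]
contact_force: [0.6, 0.2, 0.1]
width: 0.0002
```

```bash
python3 - <<'E'
from rig import *
import cv2,numpy as np
o=[]
for n,b in(("scene",(280,90,460,300)),("side",(250,60,430,210))):
    im,d=get_image(n);a=im[b[1]:b[3],b[0]:b[2],::-1];o.append(cv2.resize(a,None,fx=400/180,fy=400/180))
h=max(x.shape[0] for x in o);o=[cv2.copyMakeBorder(x,0,h-x.shape[0],0,0,0) for x in o]
cv2.imwrite("pics/c4.png",np.hstack(o));print(get_state()["position"])
E
```

```text
[ 0.49154826 -0.11031636  0.19164375]
```

View pics/c4.png

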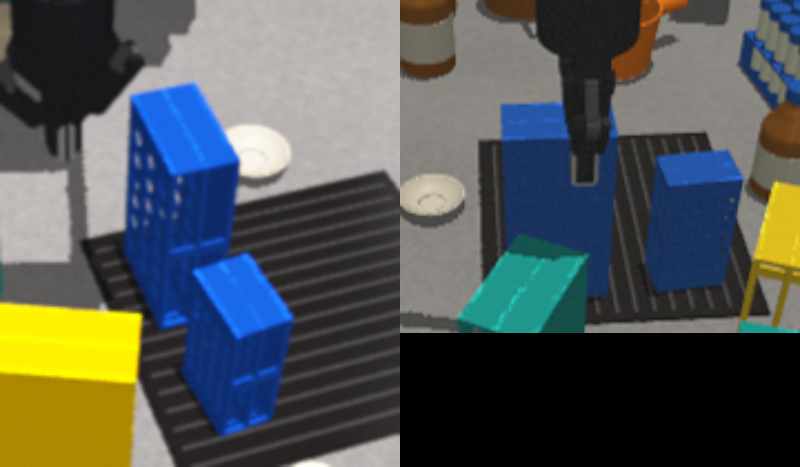

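drive_tool:
  motion: "0 0 0 0.007 0.025 -0.001 0; 0 0 0 0.004 0.02 0 0; 0 0 0 0 0.01 0 0; 0 0 0 0 0.008 0 0"

```text
clock: 3.3
position: [0.4911, -0.0465, 0.1992]
ee_rot: [0.012, 0.045, 0.999, -0.007]
contact_force: [-0.4, -0.9, -0.3]
width: -0.0002
```

```bash
cat > st.py <<'E'
from rig import *
from scipy.spatial.transform import Rotation as R
import numpy as np,sys
s=get_state();q=s["ee_rot"];M=R.from_quat([q[1],q[2],q[3],q[0]]).as_matrix()
y=np.array([.09,.996,0]);D=np.stack([np.cross(y,[0,0,-1]),y,[0,0,-1]],1)
print("pos",np.round(s["position"],4),"rotvec tool deg",np.round(np.degrees(R.from_matrix(M.T@D).as_rotvec()),2),"F",np.round(s["contact_force"],1))
if len(sys.argv)>3: print("shift",np.round(M.T@(np.array(sys.argv[1:4],float)-s["position"]),4))
E
python3 st.py .484 -.050 .192
```

```text
pos [ 0.4911 -0.0465  0.1992] rotvec tool deg [-0.71  1.45 -0.02] F [-0.4 -0.9 -0.3]
shift [ 0.0069 -0.004   0.0071]
```

drive_tool:
  motion: "-0.7 1.4 0 0.007 -0.006 0.007 0; 0 0 0 0 0 0 0"

```text
clock: 3.55
position: [0.4839, -0.0526, 0.1923]
ee_rot: [0.0, 0.045, 0.999, -0.0]
contact_force: [0.0, -0.4, 0.3]
width: 0.0001
```

```bash
python3 st.py .484 -.050 .192
```

```text
pos [ 0.4839 -0.0526  0.1923] rotvec tool deg [-0.02  0.03  0.04] F [ 0.  -0.4  0.3]
shift [0.0001 0.0026 0.0003]
```

Well placed. Push gently.

drive_tool:
  motion: "0 0 0 0 0.01 0 0; 0 0 0 0 0.012 0 0; 0 0 0 0 0.012 0 0; 0 0 0 0 0.012 0 0"

```text
clock: 4.05
position: [0.4884, -0.005, 0.1919]
ee_rot: [-0.0, 0.046, 0.999, 0.0]
contact_force: [-0.3, 0.5, 0.2]
width: 0.0003
```

```bash
python3 st.py .486 .01 .194; python3 - <<'E'
from rig import *
import cv2,numpy as np
o=[]
for n,b in(("scene",(280,90,460,300)),("side",(250,60,430,210))):
    im,d=get_image(n);a=im[b[1]:b[3],b[0]:b[2],::-1];o.append(cv2.resize(a,None,fx=400/180,fy=400/180))
h=max(x.shape[0] for x in o);o=[cv2.copyMakeBorder(x,0,h-x.shape[0],0,0,0) for x in o]
cv2.imwrite("pics/c5.png",np.hstack(o))
E
```

```text
pos [ 0.4884 -0.005   0.1919] rotvec tool deg [ 0.02 -0.01 -0.14] F [-0.3  0.5  0.2]
shift [ 0.0038  0.0147 -0.0021]
```

View pics/c5.png

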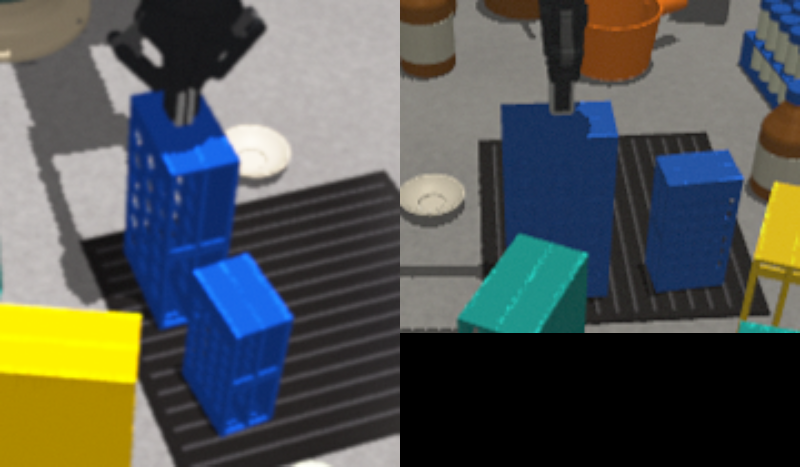

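```bash
python3 - <<'E'
from h import *
from rig import *
for n,(a,b,c,e) in (("scene",(345,110,375,150)),("side",(310,75,345,115))):
    im,d=get_image(n);P=cloud(n,d)
    V=im[b:e,a:c].max(-1); S=im[b:e,a:c].astype(int);m=(np.ptp(S,axis=-1)<25)
    Q=P[b:e,a:c][m&(P[b:e,a:c,2]>.1)]
    i=np.argsort(Q[:,2])[:12];print(n,len(Q),np.round(Q[i],3).tolist())
    B=P[b:e,a:c][(S[...,2]-S[...,0])>70];print("blue",np.round(np.percentile(B,[5,50,95],axis=0),3).tolist())
print(get_state()["position"])
E
```

```text
scene 750 [[0.453, 0.033, 0.202], [0.492, -0.012, 0.218], [0.5, -0.004, 0.22], [0.497, -0.013, 0.22], [0.502, -0.007, 0.222], [0.497, -0.012, 0.222], [0.5, -0.012, 0.222], [0.5, -0.004, 0.222], [0.499, -0.008, 0.222], [0.5, 0.0, 0.223], [0.502, -0.009, 0.223], [0.498, -0.011, 0.223]]
blue [[0.443, -0.026, 0.201], [0.476, -0.009, 0.203], [0.495, 0.026, 0.206]]
side 541 [[0.498, -0.012, 0.215], [0.492, -0.012, 0.216], [0.484, -0.011, 0.216], [0.488, -0.013, 0.217], [0.486, -0.013, 0.217], [0.494, -0.014, 0.217], [0.48, -0.012, 0.217], [0.498, -0.011, 0.218], [0.489, -0.014, 0.218], [0.482, -0.013, 0.218], [0.495, -0.015, 0.218], [0.498, -0.01, 0.219]]
blue [[0.48, -0.006, 0.201], [0.523, 0.011, 0.203], [0.538, 0.026, 0.204]]
[ 0.48830263 -0.00577973  0.191905  ]
```

The fingertips passed over the rack: both views put them at z≈0.217 while the reported TCP z is 0.192, with the rack top at 0.204. I'll go by the cameras, back off and come in 25 mm lower.

drive_tool:
  motion: "0 0 0 0 -0.03 0 0; 0 0 0 0.003 -0.028 0 0; 0 0 0 0 0 0 0; 0 0 0 0 0 0.026 0; 0 0 0 0 0 0 0"

```text
clock: 4.88
position: [0.4806, -0.0644, 0.1661]
ee_rot: [0.001, 0.046, 0.999, -0.0]
contact_force: [-0.4, -0.2, -0.7]
width: -0.0001
```

```bash
cat > tip.py <<'E'
from h import *
from rig import *
o=[]
for n,b in(("scene",(280,90,460,300)),("side",(250,60,430,210))):
    im,d=get_image(n);P=cloud(n,d);S=im.astype(int)
    p=np.array(get_state()["position"])
    m=(np.ptp(S,axis=-1)<25)&(np.hypot(P[...,0]-p[0],P[...,1]-p[1])<.03)&(P[...,2]>.1)
    Q=P[m];i=np.argsort(Q[:,2])[:15];print(n,len(Q),"tip",np.round(np.median(Q[i],axis=0),3),"y range low 20mm",np.round(np.percentile(Q[Q[:,2]<Q[:,2].min()+.02],[3,97],axis=0)[:,:2],3).tolist())
    a=im[b[1]:b[3],b[0]:b[2],::-1];o.append(cv2.resize(a,None,fx=400/180,fy=400/180))
h=max(x.shape[0] for x in o);o=[cv2.copyMakeBorder(x,0,h-x.shape[0],0,0,0) for x in o]
import sys
cv2.imwrite(sys.argv[1],np.hstack(o))
E
python3 tip.py pics/c6.png; python3 st.py .486 -.055 .166
```

```text
scene 1142 tip [ 0.492 -0.067  0.194] y range low 20mm [[0.475, -0.079], [0.495, -0.055]]
side 387 tip [ 0.48  -0.072  0.193] y range low 20mm [[0.471, -0.08], [0.492, -0.071]]
pos [ 0.4825 -0.0649  0.1681] rotvec tool deg [-0.07  0.37 -0.09] F [-0.1  0.1  0.4]
shift [-0.0025  0.0102  0.0021]
```

View pics/c6.png

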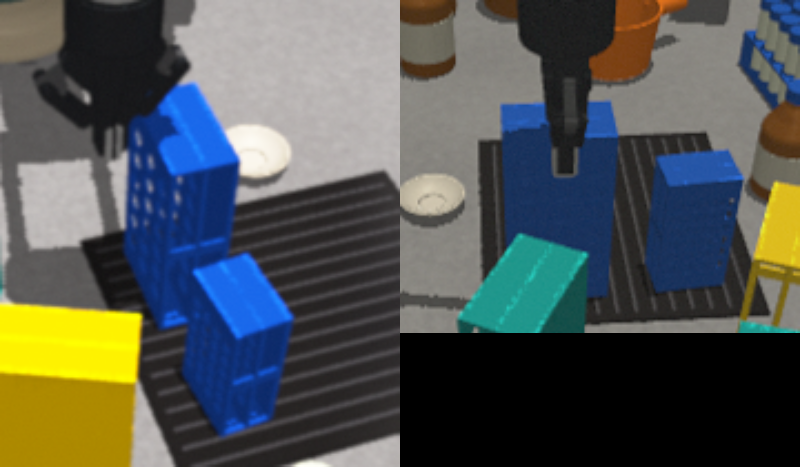

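drive_tool:
  motion: "0 0.3 0 0 0.01 0.004 0; 0 0 0 0 0.012 0 0; 0 0 0 0 0.012 0 0; 0 0 0 0 0.012 0 0; 0 0 0 0 0.012 0 0"

```text
clock: 5.6
position: [0.4899, -0.0027, 0.1661]
ee_rot: [0.003, 0.046, 0.999, -0.001]
contact_force: [0.4, 0.2, 0.9]
width: -0.0001
```

```bash
python3 tip.py pics/c7.png; python3 st.py .486 .02 .164
```

```text
scene 1059 tip [ 0.501 -0.008  0.196] y range low 20mm [[0.492, -0.018], [0.503, 0.006]]
side 376 tip [ 0.489 -0.009  0.192] y range low 20mm [[0.479, -0.018], [0.505, 0.012]]
pos [ 0.4898 -0.0023  0.166 ] rotvec tool deg [-0.03  0.3   0.02] F [ 0.4 -0.3  0.1]
shift [0.0058 0.0218 0.002 ]
```

View pics/c7.png

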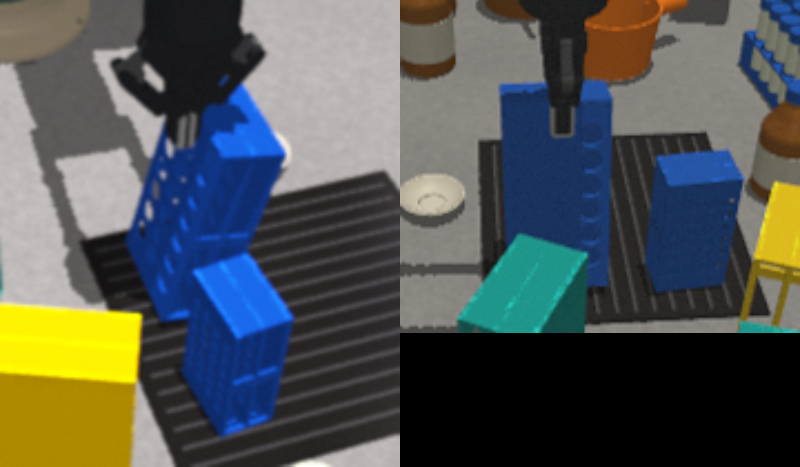

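Tipping cleanly (about 12°), holes now visible on the pushed face. Continue past balance.

drive_tool:
  motion: "0 0.3 0 0.002 0.012 0 0; 0 0 0 0 0.012 0 0; 0 0 0 0 0.01 0 0; 0 0 0 0 0.006 0 0; 0 0 0 0 0 0 0; 0 0 0 0 0 0 0"

```text
clock: 6.45
position: [0.4914, 0.0404, 0.1658]
ee_rot: [-0.0, 0.045, 0.999, -0.0]
contact_force: [0.5, -0.4, -0.4]
width: -0.0002
```

```bash
python3 tip.py pics/c8.png; python3 st.py .486 .04 .164
```

```text
scene 1045 tip [0.502 0.036 0.195] y range low 20mm [[0.487, 0.026], [0.505, 0.052]]
side 356 tip [0.491 0.032 0.193] y range low 20mm [[0.48, 0.023], [0.502, 0.035]]
pos [0.4914 0.0403 0.1658] rotvec tool deg [-0.04 -0.04  0.01] F [-0.2 -0.4 -0.5]
shift [ 0.0054 -0.0008  0.0018]
```

View pics/c8.png

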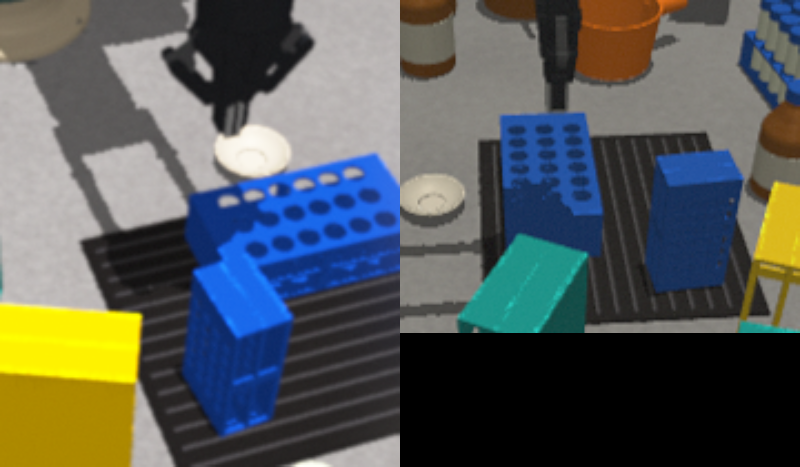

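Lying flat with holes up, small rack upright, and the tool 130 mm above it. I'll raise the tool and measure.

drive_tool:
  motion: "0 0 0 0 0 -0.05 0; 0 0 0 0 0 -0.05 0; 0 0 0 0 0 0 0"

```text
clock: 6.92
position: [0.491, 0.0394, 0.2677]
ee_rot: [-0.002, 0.046, 0.999, -0.001]
contact_force: [1.0, 0.5, -0.2]
width: 0.0001
```

```bash
python3 - <<'E'
from h import *
from rig import *
for n in("scene","side"):
    im,d=get_image(n);P=cloud(n,d);H=cv2.cvtColor(im,cv2.COLOR_RGB2HSV).astype(int)
    bl=(H[...,0]>108)&(H[...,0]<130)&(H[...,1]>150)
    for k,lo,hi,xr,yr in(("big",.055,.08,(.41,.575),(-.05,.3)),("small",.136,.16,(.57,.7),(-.08,.06))):
        m=bl&(P[...,2]>lo)&(P[...,2]<hi)&(P[...,0]>xr[0])&(P[...,0]<xr[1])&(P[...,1]>yr[0])&(P[...,1]<yr[1])
        Q=P[m];c=cv2.minAreaRect(Q[:,:2].astype(np.float32));A=np.c_[Q[:,:2],np.ones(len(Q))];f=np.linalg.lstsq(A,Q[:,2],rcond=None)[0]
        e=np.array([.08,.997]);r=np.array(c[0])-[.566,.091]
        print(n,k,len(Q),np.round(c[0],3),np.round(c[1],3),round(c[2],1),"z",Q[:,2].mean().round(4),"slope",np.round(f[:2],3),"along(-x)",(r@e).round(3),"across",(r@[e[1],-e[0]]).round(3))
print(get_state()["position"],get_state()["clock"])
E
```

```text
scene big 2503 [0.498 0.133] [0.201 0.111] 85.7 z 0.063 slope [-0.001  0.   ] along(-x) 0.037 across -0.071
scene small 765 [ 0.627 -0.011] [0.078 0.052] 2.3 z 0.143 slope [-0.004  0.026] along(-x) -0.097 across 0.069
side big 1389 [0.497 0.132] [0.203 0.105] 85.4 z 0.0623 slope [-0.     0.004] along(-x) 0.036 across -0.072
side small 486 [ 0.626 -0.012] [0.076 0.055] 0.3 z 0.1423 slope [0.005 0.033] along(-x) -0.098 across 0.068
[0.4885424 0.0395679 0.2638924] 7.025
```

All within limits.

```bash
python3 -c "
from rig import *
print(sign_off())"
```

```text
the job is handed in; nothing more can be done
None
```

I pushed the larger blue rack over with the shut fingers, high on its holed face. It now lies on its base on the mat with its holes up, and I handed the job in at about 7 s of the 24 s allowed.

**Last checks, from both cameras:**
- **Larger rack:** its top is level within about 0.3° at z ≈ 63 mm, so its middle is about 33 mm up. The middle is about 37 mm along and 71 mm across from the mat's centre (limits 75 and 110 mm), so it lies wholly on the mat.
- **Smaller rack:** it is still upright and within about 2 mm of where it started.
- **Robot:** the tool was raised well clear and touches nothing.

**What disagreed:** the first push passed over the rack without touching it. Both cameras showed the fingertips about 25 mm higher than the reported TCP height. I followed the cameras, came in 26 mm lower, and the second push worked. I did not find the cause of that offset.

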